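# Straighten a row of tumblers with a straightedge

## Task

Take the straightedge by its grip and, with its long edge, push the four tumblers back across the display board until they stand in one straight row centred on the dark strip, without the gripper touching the tumblers. Then lay the straightedge down flat on the table, grip upwards, off the board. Keep the tumblers upright, and do not disturb the vase and the sugar bowl behind them.

Things in the scene. Friction and masses are not known exactly. Their poses are not given: they have to be found in the camera images.
- display_board: Fixed flat wooden slab on the table, 280 mm deep (x), 340 mm long (y), 18 mm thick, inlaid with a dark strip. Origin: centre of its underside. x points across it, away from the robot; y along its length, to the left seen from the robot; z up.
- strip_mid (a point): Middle of the dark wooden strip inlaid flush in the board's top, on the top surface (18 mm above the table), 20 mm behind (+x of) the board's centre. The strip is 10 mm wide and runs the whole length of the board, parallel to its long edges. Axes as the board's: x across it, away from the robot, y along the strip.
- tumbler0: One of four identical open dark plum glass tumblers with a small white label, 85 mm tall, 62 mm across the rim, tapering straight to 52 mm at the base (55 mm across at 25 mm up), about 0.2 kg. Stands on the board, on the robot's side of the strip. Origin: centre of its underside; z up. It slides when pushed low down.
- tumbler1: One of four identical open dark plum glass tumblers with a small white label, 85 mm tall, 62 mm across the rim, tapering straight to 52 mm at the base (55 mm across at 25 mm up), about 0.2 kg. Stands on the board, on the robot's side of the strip. Origin: centre of its underside; z up. It slides when pushed low down.
- tumbler2: One of four identical open dark plum glass tumblers with a small white label, 85 mm tall, 62 mm across the rim, tapering straight to 52 mm at the base (55 mm across at 25 mm up), about 0.2 kg. Stands on the board, on the robot's side of the strip. Origin: centre of its underside; z up. It slides when pushed low down.
- tumbler3: One of four identical open dark plum glass tumblers with a small white label, 85 mm tall, 62 mm across the rim, tapering straight to 52 mm at the base (55 mm across at 25 mm up), about 0.2 kg. Stands on the board, on the robot's side of the strip. Origin: centre of its underside; z up. It slides when pushed low down.
- straightedge_mid (a point): Loose straightedge, flat on the table left or right of the board: flat dark wooden bar 300 x 100 x 22 mm with an upright pale wooden grip rail along its middle, 120 long, 22 thick, from 22 to 80 mm above the underside. Symmetrical; about 0.4 kg. Point: its centre, 40 mm above the underside. x across the width and the rail's thickness (long edges at +-50 mm), y along the length, z up.
- vase: Small blue ceramic vase, 92 mm tall, 58 mm across at most, loose, on the board behind the strip near its left end. Origin: centre of its underside.
- sugar_bowl: White lidded sugar bowl, 75 mm tall, 60 mm across, loose, on the board behind the strip near its right end. Origin: centre of its underside.

How it is judged (in metres and radians):
On the way, in this order (a step that is already met when the one before it is completed fails the run):
1. the straightedge is lifted off the table (height (world z) of straightedge_mid above 0.062 m), for 0.1 s.
2. all four tumblers stand in a row on the strip (x of tumbler0 in the frame of strip_mid between -0.01 and 0.01 m and x of tumbler1 in the frame of strip_mid between -0.01 and 0.01 m and x of tumbler2 in the frame of strip_mid between -0.01 and 0.01 m and x of tumbler3 in the frame of strip_mid between -0.01 and 0.01 m), for 0.2 s.
At the end, for the whole second after the job is handed in: Every tumbler stands upright and still on the board, the centre of its base within 10 mm of the strip's middle line and 150 mm of its middle point along it; the straightedge lies flat on the table, grip up, off the board (within 6 mm of its resting height, tilt under 0.1 rad) (all of step 2 and y of tumbler0 in the frame of strip_mid between -0.15 and 0.15 m and z of tumbler0 in the frame of strip_mid between -0.006 and 0.006 m and angle between each of tumbler0, tumbler1, tumbler2, tumbler3, straightedge_mid's own z axis and vertical below 0.1 rad and linear speed of each of tumbler0, tumbler1, tumbler2, tumbler3 below 0.01 m/s and y of tumbler1 in the frame of strip_mid between -0.15 and 0.15 m and z of tumbler1 in the frame of strip_mid between -0.006 and 0.006 m and y of tumbler2 in the frame of strip_mid between -0.15 and 0.15 m and z of tumbler2 in the frame of strip_mid between -0.006 and 0.006 m and y of tumbler3 in the frame of strip_mid between -0.15 and 0.15 m and z of tumbler3 in the frame of strip_mid between -0.006 and 0.006 m and height (world z) of straightedge_mid below 0.046 m); the robot touches nothing.
It fails at once if a tumbler is touched by the gripper or the arm with more than 1 N (contact force between any of the fingers, the arm and tumbler0 above 1 N or contact force between any of the fingers, the arm and tumbler1 above 1 N or contact force between any of the fingers, the arm and tumbler2 above 1 N or contact force between any of the fingers, the arm and tumbler3 above 1 N).
It fails at once if a tumbler is tipped by more than 0.4 rad (angle between any of tumbler0, tumbler1, tumbler2, tumbler3's own z axis and vertical above 0.4 rad).
It fails at once if the vase or the sugar bowl is moved more than 15 mm (distance of any of vase, sugar_bowl from where it was at the start of the episode above 0.015 m).
It also fails if it takes over 54 s, if anything falls off the work surface, if the arm or the gripper's body presses on something with over 40 N, if the wrist force passes 120 N, or if a joint passes its speed limit or range.

## Robot

A 7-joint arm with a two-finger parallel gripper is mounted at the origin on the work surface. World frame = base frame: x ahead of the robot, y to its left, z up, the work surface at z = 0. Lengths are in mm, angles in rad, forces in N, time in s.
With the tool pointing down it reaches from about 400 to 850 mm from the base axis. Payload 10.4 kg.
Tool frame: the origin (TCP) lies between the finger pads; the fingertips stand 14 mm ahead of it and the grasp point (between the pads) lies 5 mm behind it; z points along the fingers, y is the line along which they close (so a half turn about z gives the same grasp; the last joint's range is limited). The gripper opens to 85 mm and grips with 20 to 120 N. Pads are 22 mm wide; open, the fingers measure 114 mm over their backs; the gripper's body (76 mm by 85 mm) begins 54 mm behind the grasp point. The pads swing forward as they close: fully open they stand 13 mm farther back than shut.
Start: joints at [1.254, 0.332, -0.065, 1.46, 0.022, 1.35, -0.088], TCP at [181.015, -598.233, 245.338] pointing down, gripper open.
Joint ranges: [-2.6, 2.6], [-0.5, 2.12], [-1.47, 1.34], [0.16, 2.42], [-1.27, 4.41], [0.06, 2.06], [-2.6, 2.6]. Speed limits (rad/s): [2.22, 2.22, 2.79, 2.79, 3.14, 3.14, 3.14].

## Interface

Orientations are given as [roll, pitch, yaw] about the fixed x, y, z axes, in that order (R = Rz(yaw) Ry(pitch) Rx(roll)).
In Python, from cell import observe, viewer, job_done gives the robot as it stands.
- The arm moves only by the tool step_arm, never from a script. Its argument "steps" is a list that holds one entry, the list of rows, each a list of 7 numbers: the shift along the tool's x, y, z in m, then the turn, a rotation vector about the tool's x, y, z in degrees, then the opening, from 0 (shut) to 1 (fully open). In form: [[[x, y, z, ax, ay, az, claw], ...]]. A call has exactly 5 rows; each row shifts and turns the commanded pose from where the row before left it, along the tool's axes as they then stand; what a row does not reach is not made up. A row lasts 1/10 s, in which the tool goes at most 50 mm and 8.59 degrees, less where a joint would pass 70% of its speed; a pose out of reach is approached as far as the arm can. A call is refused whole if a number of a shift passes 0.05 or a number of a turn 8.59, either way. A call with a gripper value outside its range is refused whole. The fingers move at their own pace and stop on an object; "force" is the grip in N (left out, the last holds). Time passes only in rows, so rows that do not move let the fingers close, or fill a call up. It gives the time, the measured TCP pose, the force, the opening and the grip force at its end, in the units of the state.
- observe(): the state, without advancing time (a new reading comes with each control period).
- viewer.snapshot(name): name is "side" or "top" or "wrist"; returns (picture, depth): 420x560x3 uint8, red, green, blue; 420x560 float32, mm along the optical axis (not along the pixel's ray), 0 where there is no reading.
- viewer.calibration(name): a dict with "intrinsics" (3x3 intrinsics, pixels), "rvec" (rotation vector, rad) and "tvec" (3), from world to camera coordinates, as OpenCV has them. Camera axes: x right, y down, z forward; pixel columns grow to the right and rows downward; lengths in mm; the calibration is good to about 2 mm. A picture is of the moment at which its call begins: read the wrist's pose just before it. calibration takes no time and is no camera call; for the wrist camera it gives the pose at the moment of the call.
- job_done(): hands the job in; it is judged then, once.
The state is a dict: "time": time; "joint_pos": joint angles; "qvel": joint speeds; "effort": joint torques, N m; "ee_pos": TCP position; "eef_rot": TCP orientation; "wrist_force": force on the tool from outside, world axes, zero at the start; "torque": the same for the moment, N m; "finger_gap": finger opening in mm; "gripper_force": force on a finger pad.
Only numpy, scipy, OpenCV 4.12 (cv2) and the standard library are available. Lean on these libraries where they do the work, as an engineer would, in place of code of your own. Each camera call takes 0.05 s, during which the arm holds its last target. There are 200 camera calls.

## Working session

There is one attempt and no reset: what is moved stays moved. The work goes in short steps, Python scripts to look and compute and a tool call to move; the robot and the scene stay as the last step left them, time stands still between calls to the robot, and variables do not carry over. Pictures are saved under pics/ and viewed, at most 10 in all, crops included, and the job is handed in when it is done.

Besides the shell and the picture viewer there is one more tool, called after "Call:" as a command line: name --argument value ..., lists and objects as JSON in quotes. step_arm: Moves the arm, as the interface text tells. Its arguments: {"type":"object","properties":{"steps":{"type":"array","items":{"type":"array","items":{"type":"array","items":{"type":"number"}}}},"force":{"type":"number"}},"required":["steps"]}

```bash
mkdir -p pics; ls; python3 - <<'E'
from cell import observe, viewer
import cv2,numpy as np
s=observe();print(s)
for n in("top","side"):
    p,d=viewer.snapshot(n);c=viewer.calibration(n);print(n,c)
    np.savez(f"{n}.npz",p=p,d=d,K=c["intrinsics"],r=c["rvec"],t=c["tvec"])
    cv2.imwrite(f"pics/{n}0.png",p[...,::-1])
E
```

```text
pics
{'time': 0.0, 'joint_pos': array([ 1.25436711,  0.33286252, -0.06473743,  1.46093653,  0.02162506,
        1.34989099, -0.08849328]), 'qvel': array([-3.98214232e-07, -4.04234650e-04,  7.73378566e-04,  1.02620200e-03,
        5.47386584e-04, -9.61212369e-05,  1.34421579e-03]), 'effort': array([ 8.28514621e-04, -6.25438070e+01,  4.91318561e-02, -3.91607022e+01,
        1.61015731e-02,  9.82172030e-03, -5.38800850e-05]), 'ee_pos': array([ 180.92014245, -597.8748558 ,  244.5241436 ]), 'eef_rot': array([-3.14019415e+00,  7.69827337e-05,  2.93897779e-01]), 'wrist_force': array([-0.73091922,  0.27188474, -0.16231393]), 'torque': array([ 0.01026834, -0.01194005,  0.02116823]), 'gripper_force': 0.0, 'finger_gap': 85.01582377548239}
top {'intrinsics': array([[411.19303705,   0.        , 269.13688119],
       [  0.        , 411.19303705, 209.94941454],
       [  0.        ,   0.        ,   1.        ]]), 'rvec': array([ 2.19846489, -2.14268884,  0.09146128]), 'tvec': array([   4.39948887,  603.16125319, 1135.20021188])}
side {'intrinsics': array([[482.75306317,   0.        , 284.61258869],
       [  0.        , 482.75306317, 204.23709126],
       [  0.        ,   0.        ,   1.        ]]), 'rvec': array([ 0.29346345, -2.87110275,  1.07032555]), 'tvec': array([ 611.08071797,  140.64467341, 1187.57340977])}
```

View pics/top0.png

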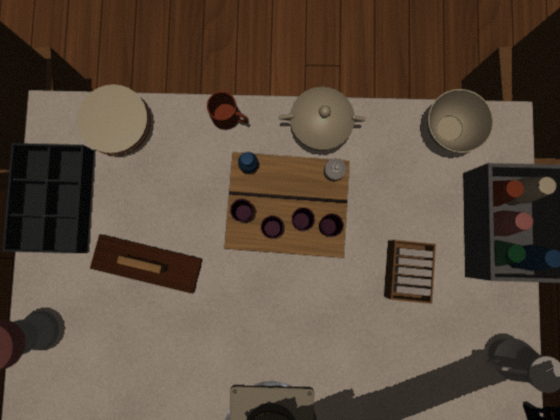

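View pics/side0.png

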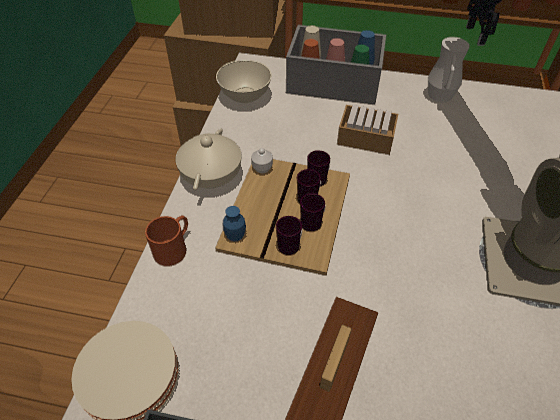

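The top view shows the board at about (225–350, 153–257) with its strip near row 195. The tumblers are at (243,211), (272,227), (303,219) and (331,225), the vase at (248,162) and the bowl at (335,169). The straightedge is at (147,264), to the left of the board. The side view shows the same layout, nothing tipped.

```bash
cat > h.py <<'E'
import numpy as np,cv2
def cast(px,K,r,t,z):
    px=np.asarray(px,float).reshape(-1,2);R=cv2.Rodrigues(r)[0];C=-R.T@t.ravel()
    d=np.c_[px,np.ones(len(px))]@np.linalg.inv(K).T@R
    return C+d*((z-C[2])/d[:,2])[:,None]
def biggest(m):
    c,_=cv2.findContours(m.astype(np.uint8),cv2.RETR_EXTERNAL,cv2.CHAIN_APPROX_NONE);return max(c,key=cv2.contourArea)
def rect(m,cam,z):
    w=cast(biggest(m).reshape(-1,2),*cam,z)[:,:2].astype(np.float32)
    return cv2.minAreaRect(w)
def line(pts):
    v=cv2.fitLine(np.float32(pts[:,:2]),cv2.DIST_HUBER,0,.01,.01).ravel();return v[2:],np.degrees(np.arctan2(v[1],v[0]))
E
python3 - <<'E'
from h import *
f=np.load("top.npz");p=f["p"];cam=(f["K"],f["r"],f["t"])
hsv=cv2.cvtColor(p,cv2.COLOR_RGB2HSV);H,S,V=[hsv[...,i].astype(int) for i in range(3)]
for q in[(163,290),(240,290),(195,290),(211,243),(264,147),(265,105),(285,190),(300,200),(216,240)]:print(q,hsv[q],f["d"][q])
yy,xx=np.mgrid[:420,:560]
def win(x0,x1,y0,y1):return (xx>x0)&(xx<x1)&(yy>y0)&(yy<y1)
b=win(215,360,140,270)&(S>80)&(V>60)
b=cv2.morphologyEx(b.astype(np.uint8),cv2.MORPH_CLOSE,np.ones((15,15)));print("board",rect(b,cam,18))
# strip: darkest row per column between boards, subpixel
pts=[]
g=cv2.cvtColor(p,cv2.COLOR_RGB2GRAY).astype(float)
for x in range(232,346):
    w=np.clip(np.median(g[186:206,x])-10-g[186:206,x],0,None)
    if w.sum()>5: pts.append((x,(w*np.arange(186,206)).sum()/w.sum()))
print("strip",len(pts),line(cast(pts,*cam,18)))
bar=win(80,215,225,305)&(S>90); print("bar",rect(bar,cam,22))
rail=win(80,215,225,305)&(S>60)&(V>110); print("rail",rail.sum(),rect(rail,cam,80))
tm=win(225,350,200,245)&((H>125)|(V<45));tm=tm.astype(np.uint8)
n,l,st,c=cv2.connectedComponentsWithStats(tm)
for i in range(1,n):
    if st[i,4]>80: print(st[i],c[i],cast(c[i],*cam,85))
o=np.hstack([p[140:270,215:360],np.dstack([tm[140:270,215:360]*255]*3)])
o2=np.hstack([p[225:305,80:215],np.dstack([(bar*100+rail*155)[225:305,80:215]]*3).astype(np.uint8)])
o2=np.pad(o2,((0,0),(0,20),(0,0)))
cv2.imwrite("pics/m.png",cv2.resize(np.vstack([o,o2]),None,fx=2.6,fy=2.6,interpolation=0)[...,::-1])
E
```

```text
(163, 290) [ 15 139 117] 1182.0977
(240, 290) [ 15 150 107] 1162.2894
(195, 290) [ 14 141  83] 1171.6763
(211, 243) [171 107  55] 1165.0437
(264, 147) [ 15 140 109] 1098.9772
(265, 105) [ 12 172  46] 1154.17
(285, 190) [  9 182  49] 1147.5233
(300, 200) [ 16  54 137] 1165.8302
(216, 240) [170 123  52] 1163.5864
board ((649.404296875, -31.99444580078125), (340.4986572265625, 334.2441711425781), 87.18279266357422)
strip 114 (array([640.44147 , -62.955627], dtype=float32), np.float32(87.63781))
bar ((444.255126953125, 363.34417724609375), (300.6047668457031, 99.37364959716797), 77.93937683105469)
rail 134 ((443.14935302734375, 365.0110778808594), (105.90045166015625, 12.787666320800781), 77.70565795898438)
[231 201  25  22 430] [242.7255814 211.       ] [[592.94386217  90.3119503   85.        ]]
[292 208  22  22 386] [302.68911917 218.78238342] [[576.08846703 -71.17959415  85.        ]]
[319 214  24  22 416] [330.57692308 224.93509615] [[ 561.48897393 -146.0748377    85.        ]]
[261 216  23  22 390] [272.27435897 226.83076923] [[552.40918629   9.80897215  85.        ]]
```

View pics/m.png

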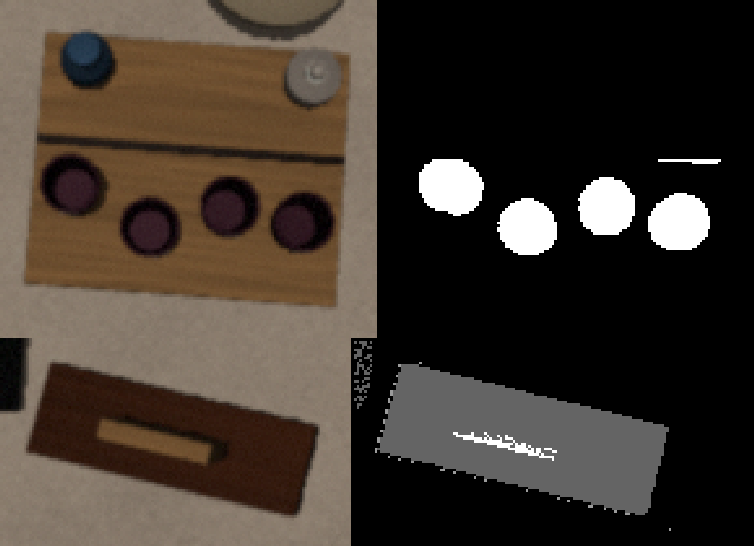

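```bash
cat >> h.py <<'E'
def rows(p0,yaw0,p1,yaw1,n):
    "n equal world steps, tool down; rows in tool axes (m, deg)"
    st=(np.array(p1,float)-p0)/n;dy=(yaw1-yaw0)/n;out=[]
    for i in range(n):
        a=np.radians(yaw0+dy*i)
        out.append([round((st[0]*np.cos(a)+st[1]*np.sin(a))/1e3,4),round((st[0]*np.sin(a)-st[1]*np.cos(a))/1e3,4),round(-st[2]/1e3,4),0,0,round(-dy,2)])
    for i in range(0,n,5):print(out[i:i+5])
E
python3 - <<'E'
from h import *
f=np.load("top.npz");p=f["p"];cam=(f["K"],f["r"],f["t"])
g=cv2.cvtColor(p,cv2.COLOR_RGB2GRAY).astype(float)
pts=[]
for x in range(233,346):
    c=193.5+(x-231)*(200.5-193.5)/116; r=np.arange(int(c)-4,int(c)+5); v=g[r,x]
    w=np.clip(np.percentile(v,70)-8-v,0,None)
    if w.sum()>5: pts.append((x,(w*r).sum()/w.sum()))
print("strip",pts[0],pts[-1]);o,a=line(cast(pts,*cam,18));print(o,a)
hsv=cv2.cvtColor(p,cv2.COLOR_RGB2HSV)
b=(hsv[...,1]>100)&(hsv[...,2]>60);b[:152]=0;b[270:]=0;b[:,:215]=0;b[:,360:]=0
b=cv2.morphologyEx(b.astype(np.uint8),cv2.MORPH_CLOSE,np.ones((25,25)));R=rect(b,cam,18);print("board",R)
u=np.array([np.cos(np.radians(a)),np.sin(np.radians(a))]);n=np.array([u[1],-u[0]])
m=o+((np.array(R[0])+20*n-o)@u)*u
print("mid",m,"u",u,"n",n,"board c off", (np.array(R[0])-m)@n)
for t in[(592.9,90.3),(552.4,9.8),(576.1,-71.2),(561.5,-146.1)]:print((np.array(t)-m)@n,(np.array(t)-m)@u)
for z in(92,75):
  q=cast([(248,162),(335,169)],*cam,z)[:,:2];print((q-m)@n,(q-m)@u)
c=m-77.8*n;print("final bar centre",c)
s=m-160*n; print("start",s)
rows((181,-598,245),16.84,(500,-150,245),16.84+0,11);print();rows((500,-150,245),16.84,(444,364,200),77.9,14)
E
```

```text
strip (233, np.float64(192.91390728476821)) (345, np.float64(201.04729729729732))
[641.3627  -52.64359] 87.16099
board ((622.56396484375, -30.400848388671875), (338.2484130859375, 278.26251220703125), 87.07362365722656)
mid [642.41688139 -31.38536982] u [0.04952986 0.9987726 ] n [ 0.9987726  -0.04952986] board c off -19.877312704069283
-55.4831644980513 119.08345167166304
-91.94630209117163 36.676296422395225
-64.26347247718796 -43.05042825811792
-75.1357663868271 -118.58163350844073
[77.49433535 75.78939066] [ 115.1520844  -120.13712668]
[80.99823419 79.26679047] [ 116.41699259 -122.52918988]
final bar centre [564.71236784 -27.5319467 ]
start [482.61326201 -23.46059279]
[[np.float64(0.0396), np.float64(-0.0306), np.float64(-0.0), 0, 0, -0.0], [np.float64(0.0396), np.float64(-0.0306), np.float64(-0.0), 0, 0, -0.0], [np.float64(0.0396), np.float64(-0.0306), np.float64(-0.0), 0, 0, -0.0], [np.float64(0.0396), np.float64(-0.0306), np.float64(-0.0), 0, 0, -0.0], [np.float64(0.0396), np.float64(-0.0306), np.float64(-0.0), 0, 0, -0.0]]
[[np.float64(0.0396), np.float64(-0.0306), np.float64(
[... 751 characters left out ...]
), 0, 0, -4.36]]
[[np.float64(0.0198), np.float64(-0.0312), np.float64(0.0032), 0, 0, -4.36], [np.float64(0.0221), np.float64(-0.0296), np.float64(0.0032), 0, 0, -4.36], [np.float64(0.0243), np.float64(-0.0278), np.float64(0.0032), 0, 0, -4.36], [np.float64(0.0263), np.float64(-0.0259), np.float64(0.0032), 0, 0, -4.36], [np.float64(0.0282), np.float64(-0.0238), np.float64(0.0032), 0, 0, -4.36]]
[[np.float64(0.03), np.float64(-0.0216), np.float64(0.0032), 0, 0, -4.36], [np.float64(0.0315), np.float64(-0.0192), np.float64(0.0032), 0, 0, -4.36], [np.float64(0.0329), np.float64(-0.0168), np.float64(0.0032), 0, 0, -4.36], [np.float64(0.0341), np.float64(-0.0142), np.float64(0.0032), 0, 0, -4.36]]
```

The strip's middle is at (642.4, −31.4) with direction 87.1°, and the board and bar sizes come out as given. I'm starting the move now.

Call:
step_arm --steps '[[[0.04, -0.03, 0, 0, 0, 0, 1], [0.04, -0.03, 0, 0, 0, 0, 1], [0.04, -0.03, 0, 0, 0, 0, 1], [0.04, -0.03, 0, 0, 0, 0, 1], [0.04, -0.03, 0, 0, 0, 0, 1]]]'

```text
time: 0.6
ee_pos: [329.7, -394.8, 245.1]
eef_rot: [-3.142, 0.0, 0.294]
wrist_force: [1.3, -0.6, -0.5]
finger_gap: 85.4
gripper_force: 0.0
```

Call:
step_arm --steps '[[[0.04, -0.03, 0, 0, 0, 0, 1], [0.04, -0.03, 0, 0, 0, 0, 1], [0.04, -0.03, 0, 0, 0, 0, 1], [0.04, -0.03, 0, 0, 0, 0, 1], [0.04, -0.03, 0, 0, 0, 0, 1]]]'

```text
time: 1.1
ee_pos: [477.7, -193.4, 245.2]
eef_rot: [3.141, 0.0, 0.294]
wrist_force: [0.7, -0.3, -0.4]
finger_gap: 85.6
gripper_force: 0.0
```

Call:
step_arm --steps '[[[0.009, -0.036, 0.003, 0, 0, -4.36, 1], [0.012, -0.036, 0.003, 0, 0, -4.36, 1], [0.014, -0.035, 0.003, 0, 0, -4.36, 1], [0.017, -0.034, 0.003, 0, 0, -4.36, 1], [0.019, -0.033, 0.003, 0, 0, -4.36, 1]]]'

```text
time: 1.6
ee_pos: [465.3, -5.3, 230.0]
eef_rot: [3.142, 0.0, 0.677]
wrist_force: [1.6, -0.6, 0.7]
finger_gap: 85.3
gripper_force: 0.0
```

Call:
step_arm --steps '[[[0.022, -0.031, 0.003, 0, 0, -4.36, 1], [0.024, -0.03, 0.003, 0, 0, -4.36, 1], [0.026, -0.028, 0.003, 0, 0, -4.36, 1], [0.028, -0.026, 0.003, 0, 0, -4.36, 1], [0.03, -0.024, 0.003, 0, 0, -4.36, 1]]]'

```text
time: 2.1
ee_pos: [451.0, 185.3, 215.1]
eef_rot: [3.141, 0.0, 1.058]
wrist_force: [-0.6, -1.4, -0.4]
finger_gap: 85.7
gripper_force: 0.0
```

Call:
step_arm --steps '[[[0.032, -0.022, 0.003, 0, 0, -4.36, 1], [0.033, -0.019, 0.003, 0, 0, -4.36, 1], [0.034, -0.017, 0.003, 0, 0, -4.36, 1], [0.035, -0.014, 0.003, 0, 0, -4.36, 1], [0, 0, 0, 0, 0, 0, 1]]]'

```text
time: 2.6
ee_pos: [435.0, 340.9, 202.7]
eef_rot: [-3.139, -0.002, 1.368]
wrist_force: [-0.1, -1.4, 0.8]
finger_gap: 85.6
gripper_force: 0.0
```

```bash
python3 - <<'E'
from h import *
from cell import observe, viewer
c=viewer.calibration("wrist");p,d=viewer.snapshot("wrist");s=observe();print(s["ee_pos"],s["eef_rot"])
cam=(c["intrinsics"],c["rvec"],c["tvec"])
hsv=cv2.cvtColor(p,cv2.COLOR_RGB2HSV)
m=(hsv[...,1]>90)&(hsv[...,2]>75)&(hsv[...,0]<25)
q=cast(np.argwhere(np.ones((420,560)))[:,::-1],*cam,0).reshape(420,560,3)
R=cv2.Rodrigues(cam[1])[0];k=np.linalg.inv(cam[0])
yy,xx=np.mgrid[:420,:560];cc=np.dstack([xx,yy,np.ones_like(xx)])@k.T*d[...,None]
w=(cc-cam[2].ravel())@R
for lo,hi,z in((72,88,80),(14,30,22)):
    mm=(w[...,2]>lo)&(w[...,2]<hi)&(d>0);print(z,mm.sum(),rect(mm,cam,z),np.median(w[...,2][mm]))
cv2.imwrite("pics/w1.png",p[...,::-1])
E
```

```text
[436.11062787 338.37371041 202.6295427 ] [-3.13940256e+00 -5.14936619e-04  1.36407385e+00]
80 4903 ((445.1664733886719, 364.2193298339844), (117.72825622558594, 21.645288467407227), 77.97685241699219) 79.86861333251122
22 31595 ((442.90081787109375, 354.1714172363281), (278.78521728515625, 99.53262329101562), 77.94807434082031) 21.97967691410123
```

View pics/w1.png

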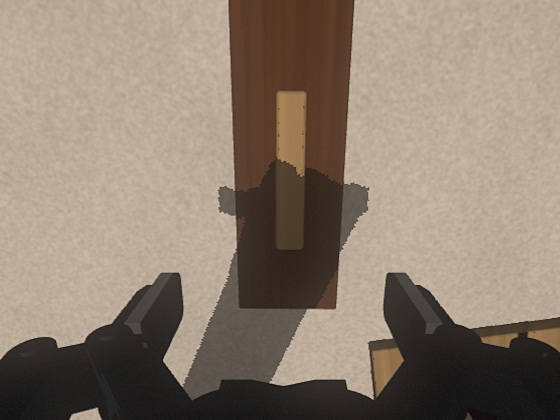

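The wrist view shows the rail at (277–305, 91–249), a little ahead of the fingers. Its centre is (445, 364) at 78.0°, and the sizes agree. Next I'll centre over it, descend and close.

Call:
step_arm --steps '[[[0.013, 0.002, 0.02, 0, 0, 0, 1], [0.014, 0.0015, 0.03, 0, 0, 0, 1], [0, 0, 0.03, 0, 0, 0, 1], [0, 0, 0.02, 0, 0, 0, 1], [0, 0, 0, 0, 0, 0, 1]]]'

```text
time: 3.15
ee_pos: [446.1, 359.2, 100.5]
eef_rot: [-3.139, 0.004, 1.357]
wrist_force: [-0.3, 0.4, 0.6]
finger_gap: 85.3
gripper_force: 0.0
```

```bash
python3 - <<'E'
from h import *
from cell import observe, viewer
P=[]
for i in range(4):
    c=viewer.calibration("wrist");s=observe();P.append(np.r_[s["ee_pos"],s["eef_rot"]]);p,d=viewer.snapshot("wrist")
print(np.round(P,4))
cv2.imwrite("pics/w2.png",p[...,::-1])
E
```

```text
[[ 4.461462e+02  3.591823e+02  1.004521e+02 -3.138600e+00  4.300000e-03
   1.357500e+00]
 [ 4.467763e+02  3.601378e+02  1.024730e+02 -3.140300e+00  2.200000e-03
   1.357700e+00]
 [ 4.472838e+02  3.609825e+02  1.038084e+02  3.141500e+00  4.000000e-04
   1.357900e+00]
 [ 4.475718e+02  3.614463e+02  1.045075e+02  3.140500e+00 -7.000000e-04
   1.358000e+00]]
```

View pics/w2.png

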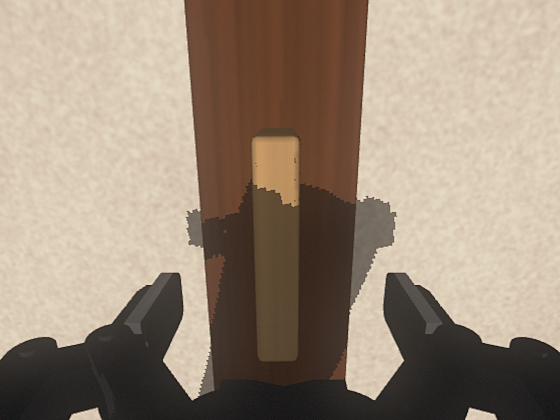

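The rail is at column 276 and the finger midpoint at 284, about 4 mm off, which agrees with the pose. I'll correct that, descend and grip.

Call:
step_arm --steps '[[[0.0015, -0.0035, 0.015, 0, 0, 0, 1], [0, 0, 0.02, 0, 0, 0, 1], [0, 0, 0.014, 0, 0, 0, 1], [0, 0, 0.008, 0, 0, 0, 1], [0, 0, 0, 0, 0, 0, 1]]]'

```text
time: 3.85
ee_pos: [443.2, 363.5, 45.2]
eef_rot: [-3.14, 0.001, 1.359]
wrist_force: [0.4, 0.9, -0.0]
finger_gap: 85.3
gripper_force: 0.0
```

Call:
step_arm --force 90 --steps '[[[0, 0, 0, 0, 0, 0, 1], [0, 0, 0, 0, 0, 0, 0], [0, 0, 0, 0, 0, 0, 0], [0, 0, 0, 0, 0, 0, 0], [0, 0, 0, 0, 0, 0, 0]]]'

```text
time: 4.35
ee_pos: [443.9, 363.9, 46.5]
eef_rot: [3.141, -0.0, 1.359]
wrist_force: [0.8, 0.3, 0.2]
finger_gap: 28.3
gripper_force: 0.0
```

Call:
step_arm --steps '[[[0, 0, 0, 0, 0, 0, 0], [0, 0, 0, 0, 0, 0, 0], [0, 0, 0, 0, 0, 0, 0], [0, 0, 0, 0, 0, 0, 0], [0, 0, 0, 0, 0, 0, 0]]]'

```text
time: 4.85
ee_pos: [444.0, 364.0, 46.7]
eef_rot: [3.141, -0.0, 1.359]
wrist_force: [-0.6, -1.7, 6.3]
finger_gap: 21.0
gripper_force: 88.9
```

Call:
step_arm --steps '[[[0, 0, -0.02, 0, 0, 0, 0], [0, 0, -0.03, 0, 0, 0, 0], [0, 0, -0.03, 0, 0, 0, 0], [0, 0, -0.03, 0, 0, 0, 0], [0, 0, -0.015, 0, 0, 0, 0]]]'

```text
time: 5.35
ee_pos: [443.9, 364.2, 173.0]
eef_rot: [3.14, -0.001, 1.359]
wrist_force: [0.5, 0.4, -4.2]
finger_gap: 21.2
gripper_force: 89.1
```

```bash
python3 -c "
from h import *
rows((444,364,172),77.86,(453,-22,172),87.06,10)"
```

```text
[[np.float64(-0.0375), np.float64(0.009), np.float64(-0.0), 0, 0, -0.92], [np.float64(-0.0377), np.float64(0.0084), np.float64(-0.0), 0, 0, -0.92], [np.float64(-0.0378), np.float64(0.0078), np.float64(-0.0), 0, 0, -0.92], [np.float64(-0.0379), np.float64(0.0072), np.float64(-0.0), 0, 0, -0.92], [np.float64(-0.038), np.float64(0.0066), np.float64(-0.0), 0, 0, -0.92]]
[[np.float64(-0.0381), np.float64(0.006), np.float64(-0.0), 0, 0, -0.92], [np.float64(-0.0382), np.float64(0.0053), np.float64(-0.0), 0, 0, -0.92], [np.float64(-0.0383), np.float64(0.0047), np.float64(-0.0), 0, 0, -0.92], [np.float64(-0.0384), np.float64(0.0041), np.float64(-0.0), 0, 0, -0.92], [np.float64(-0.0385), np.float64(0.0035), np.float64(-0.0), 0, 0, -0.92]]
```

Call:
step_arm --steps '[[[-0.0375, 0.009, 0, 0, 0, -0.92, 0], [-0.0377, 0.0084, 0, 0, 0, -0.92, 0], [-0.0378, 0.0078, 0, 0, 0, -0.92, 0], [-0.0379, 0.0072, 0, 0, 0, -0.92, 0], [-0.038, 0.0066, 0, 0, 0, -0.92, 0]]]'

```text
time: 5.85
ee_pos: [447.6, 169.0, 170.2]
eef_rot: [-3.14, 0.001, 1.44]
wrist_force: [1.2, -0.1, -3.3]
finger_gap: 21.2
gripper_force: 89.0
```

Call:
step_arm --steps '[[[-0.038, 0.006, 0, 0, 0, -0.92, 0], [-0.038, 0.0053, 0, 0, 0, -0.92, 0], [-0.038, 0.0047, 0, 0, 0, -0.92, 0], [-0.0385, 0.004, 0, 0, 0, -0.92, 0], [-0.0385, 0.0035, 0, 0, 0, -0.92, 0]]]'

```text
time: 6.35
ee_pos: [451.9, -23.2, 170.5]
eef_rot: [-3.14, 0.0, 1.52]
wrist_force: [1.6, 0.1, -3.9]
finger_gap: 20.8
gripper_force: 88.9
```

Call:
step_arm --steps '[[[0, 0, 0, 0, 0, 0, 0], [0, 0, 0, 0, 0, 0, 0], [0, 0, 0, 0, 0, 0, 0], [0, 0, 0, 0, 0, 0, 0], [0, 0, 0, 0, 0, 0, 0]]]'

```text
time: 6.85
ee_pos: [452.8, -20.5, 171.2]
eef_rot: [-3.141, -0.0, 1.521]
wrist_force: [0.1, 0.7, -5.1]
finger_gap: 21.1
gripper_force: 88.8
```

```bash
python3 - <<'E'
from h import *
from cell import observe, viewer
s=observe();print(s["ee_pos"],s["eef_rot"])
p,d=viewer.snapshot("side");c=viewer.calibration("side")
p2,d2=viewer.snapshot("top")
cv2.imwrite("pics/s3.png",np.hstack([p[100:300,150:450],cv2.resize(p2[140:340,180:400],(300,200))])[...,::-1])
E
```

```text
[452.80034407 -20.54629851 171.19387805] [-3.14147111e+00 -3.58823466e-05  1.52145349e+00]
```

View pics/s3.png

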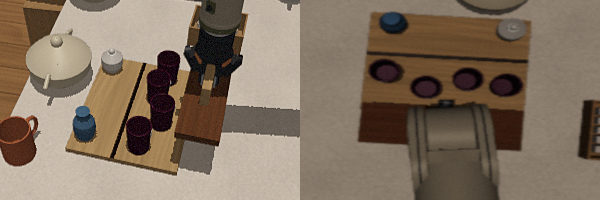

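The bar hangs parallel to the strip in front of all four tumblers and clear of the board's front edge. Lowering it now.

Call:
step_arm --steps '[[[0, 0, 0.02, 0, 0, 0, 0], [0, 0, 0.03, 0, 0, 0, 0], [0, 0, 0.03, 0, 0, 0, 0], [0, 0, 0.015, 0, 0, 0, 0], [0, 0, 0.005, 0, 0, 0, 0]]]'

```text
time: 7.45
ee_pos: [451.8, -21.1, 69.7]
eef_rot: [-3.139, -0.001, 1.52]
wrist_force: [-0.3, 0.2, -2.5]
finger_gap: 20.7
gripper_force: 88.8
```

Call:
step_arm --steps '[[[0, 0.002, 0, 0, 0, 0, 0], [0, 0.004, 0, 0, 0, 0, 0], [0, 0.004, 0, 0, 0, 0, 0], [0, 0.004, 0, 0, 0, 0, 0], [0, 0.004, 0, 0, 0, 0, 0]]]'

```text
time: 7.95
ee_pos: [471.6, -22.5, 71.8]
eef_rot: [3.141, 0.0, 1.52]
wrist_force: [-0.7, 0.9, -4.2]
finger_gap: 21.0
gripper_force: 88.9
```

Call:
step_arm --steps '[[[0, 0.005, 0, 0, 0, 0, 0], [0, 0.005, 0, 0, 0, 0, 0], [0, 0.005, 0, 0, 0, 0, 0], [0, 0.005, 0, 0, 0, 0, 0], [0, 0.005, 0, 0, 0, 0, 0]]]'

```text
time: 8.45
ee_pos: [495.7, -23.8, 71.1]
eef_rot: [-3.14, 0.0, 1.519]
wrist_force: [-3.1, 0.1, -2.1]
finger_gap: 20.9
gripper_force: 89.2
```

Call:
step_arm --steps '[[[0, 0.005, 0, 0, 0, 0, 0], [0, 0.005, 0, 0, 0, 0, 0], [0, 0.005, 0, 0, 0, 0, 0], [0, 0.005, 0, 0, 0, 0, 0], [0, 0.005, 0, 0, 0, 0, 0]]]'

```text
time: 8.95
ee_pos: [520.2, -24.8, 71.0]
eef_rot: [-3.139, 0.0, 1.52]
wrist_force: [-6.5, 1.0, -1.2]
finger_gap: 21.1
gripper_force: 89.5
```

Call:
step_arm --steps '[[[0, 0.005, 0, 0, 0, 0, 0], [0, 0.005, 0, 0, 0, 0, 0], [0, 0.005, 0, 0, 0, 0, 0], [0, 0.005, 0, 0, 0, 0, 0], [0, 0.004, 0, 0, 0, 0, 0]]]'

```text
time: 9.45
ee_pos: [544.3, -26.1, 71.0]
eef_rot: [-3.14, 0.0, 1.52]
wrist_force: [-7.7, 0.5, -0.3]
finger_gap: 21.1
gripper_force: 89.6
```

Call:
step_arm --steps '[[[0, 0.003, 0, 0, 0, 0, 0], [0, 0.003, 0, 0, 0, 0, 0], [0, 0.002, 0, 0, 0, 0, 0], [0, 0, 0, 0, 0, 0, 0], [0, 0, 0, 0, 0, 0, 0]]]'

```text
time: 9.95
ee_pos: [552.4, -26.5, 70.9]
eef_rot: [-3.14, -0.0, 1.52]
wrist_force: [-5.0, 0.5, -2.6]
finger_gap: 21.3
gripper_force: 89.3
```

```bash
cat > chk.py <<'E'
from h import *
from cell import observe, viewer
import sys
s=observe();m=np.array([642.42,-31.39]);u=np.array([.0495,.9988]);n=np.array([.9988,-.0495])
e=s["ee_pos"];print(e,s["eef_rot"],"tcp n,u",(e[:2]-m)@n,(e[:2]-m)@u)
p,d=viewer.snapshot("top");c=viewer.calibration("top");cam=(c["intrinsics"],c["rvec"],c["tvec"])
hsv=cv2.cvtColor(p,cv2.COLOR_RGB2HSV)
t=((hsv[...,0]>125)|(hsv[...,2]<45)).astype(np.uint8);t[:170]=0;t[245:]=0;t[:,:225]=0;t[:,352:]=0
t=cv2.morphologyEx(t,cv2.MORPH_OPEN,np.ones((7,7)))
_,l,st,cc=cv2.connectedComponentsWithStats(t)
for a,b in zip(st[1:],cc[1:]):
    q=cast(b,*cam,85)[0,:2]-m;print(a,np.round([q@n,q@u],1))
f=np.load("top.npz")
for nm,x0,x1,z in(("vase",236,262,92),("bowl",322,350,75)):
    print(nm,"max change",np.abs(p[150:185,x0:x1].astype(int)-f["p"][150:185,x0:x1]).max())
p2,_=viewer.snapshot("side")
cv2.imwrite(sys.argv[1],np.hstack([cv2.resize(p2[100:300,150:450],(400,267)),cv2.resize(p[135:285,200:425],(400,267))])[...,::-1])
E
python3 chk.py pics/s4.png
```

```text
[552.44093714 -26.46307609  70.93805702] [-3.14039489e+00 -5.66543378e-05  1.51988998e+00] tcp n,u -90.11497072205525 0.46704798519713275
[232 185  25  23 449] [-15.3 119.3]
[264 187  18  12 183] [-0.2 42.6]
[321 192  23  21 409] [ -14.1 -118. ]
vase max change 61
bowl max change 7
```

View pics/s4.png

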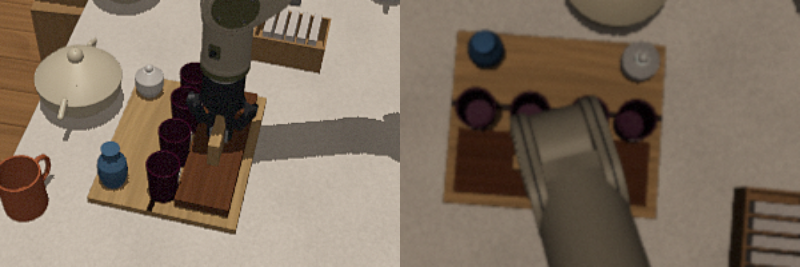

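The row stands about 12–14 mm short of the strip, by both the TCP and the camera. The tumblers are upright, and the vase and bowl look in place. I'll push 13 mm more.

Call:
step_arm --steps '[[[0, 0.003, 0, 0, 0, 0, 0], [0, 0.004, 0, 0, 0, 0, 0], [0, 0.003, 0, 0, 0, 0, 0], [0, 0.002, 0, 0, 0, 0, 0], [0, 0.001, 0, 0, 0, 0, 0]]]'

```text
time: 10.55
ee_pos: [565.6, -27.3, 71.0]
eef_rot: [-3.141, 0.0, 1.52]
wrist_force: [-5.4, 0.4, -3.8]
finger_gap: 21.0
gripper_force: 89.0
```

Call:
step_arm --steps '[[[0, 0, 0, 0, 0, 0, 0], [0, 0, 0, 0, 0, 0, 0], [0, 0, 0, 0, 0, 0, 0], [0, 0, 0, 0, 0, 0, 0], [0, 0, 0, 0, 0, 0, 0]]]'

```text
time: 11.05
ee_pos: [565.7, -27.3, 71.3]
eef_rot: [-3.142, 0.0, 1.52]
wrist_force: [-3.3, 1.0, -6.0]
finger_gap: 21.2
gripper_force: 88.8
```

Call:
step_arm --steps '[[[0, -0.003, 0, 0, 0, 0, 0], [0, -0.015, 0, 0, 0, 0, 0], [0, -0.03, 0, 0, 0, 0, 0], [0, -0.04, 0, 0, 0, 0, 0], [0, -0.03, 0, 0, 0, 0, 0]]]'

```text
time: 11.55
ee_pos: [446.8, -21.0, 71.5]
eef_rot: [3.14, 0.001, 1.52]
wrist_force: [0.1, 0.2, -3.7]
finger_gap: 20.8
gripper_force: 89.5
```

```bash
python3 chk.py pics/s5.png
```

```text
[446.83289862 -21.0368871   71.53930233] [3.13991347e+00 5.65972367e-04 1.52013738e+00] tcp n,u -195.8648759444353 0.6591276442078762
[232 180  24  23 440] [ -1.7 120.4]
[263 182  22  23 409] [-1. 40.]
[296 185  21  22 396] [ -0.9 -47.4]
[321 187  23  21 412] [  -0.8 -118. ]
vase max change 107
bowl max change 8
```

View pics/s5.png

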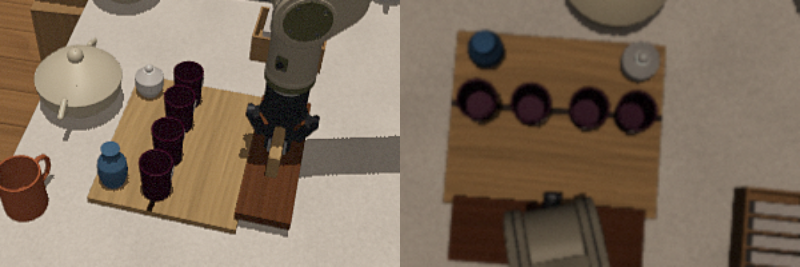

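All four tumblers stand on the strip line within 2 mm and upright. The vase and bowl are unmoved. The bar goes back to its free spot on the left.

Call:
step_arm --steps '[[[0, 0, -0.02, 0, 0, 0, 0], [0, 0, -0.03, 0, 0, 0, 0], [0, 0, -0.03, 0, 0, 0, 0], [0, 0, -0.02, 0, 0, 0, 0], [0, 0, 0, 0, 0, 0, 0]]]'

```text
time: 12.15
ee_pos: [450.5, -21.2, 174.5]
eef_rot: [3.134, 0.002, 1.52]
wrist_force: [0.2, 0.6, -4.4]
finger_gap: 21.2
gripper_force: 90.3
```

Call:
step_arm --steps '[[[0.038, -0.002, 0, 0, 0, 0.92, 0], [0.038, -0.0025, 0, 0, 0, 0.92, 0], [0.038, -0.003, 0, 0, 0, 0.92, 0], [0.038, -0.0035, 0, 0, 0, 0.92, 0], [0.038, -0.004, 0, 0, 0, 0.92, 0]]]'

```text
time: 12.65
ee_pos: [448.7, 170.9, 170.5]
eef_rot: [3.141, -0.0, 1.439]
wrist_force: [-0.3, -0.2, -3.7]
finger_gap: 21.1
gripper_force: 90.0
```

Call:
step_arm --steps '[[[0.038, -0.005, 0, 0, 0, 0.92, 0], [0.038, -0.0055, 0, 0, 0, 0.92, 0], [0.038, -0.006, 0, 0, 0, 0.92, 0], [0.035, -0.0065, 0, 0, 0, 0.92, 0], [0.028, -0.006, 0, 0, 0, 0.92, 0]]]'

```text
time: 13.15
ee_pos: [448.1, 351.3, 169.9]
eef_rot: [-3.141, -0.001, 1.36]
wrist_force: [0.1, -0.7, -3.3]
finger_gap: 21.2
gripper_force: 90.1
```

Call:
step_arm --steps '[[[0, 0, 0, 0, 0, 0, 0], [0, 0, 0.02, 0, 0, 0, 0], [0, 0, 0.03, 0, 0, 0, 0], [0, 0, 0.02, 0, 0, 0, 0], [0, 0, 0, 0, 0, 0, 0]]]'

```text
time: 13.65
ee_pos: [447.3, 347.1, 97.6]
eef_rot: [-3.138, 0.004, 1.359]
wrist_force: [-0.2, -0.8, -4.6]
finger_gap: 21.1
gripper_force: 89.7
```

Call:
step_arm --steps '[[[0, 0, 0.015, 0, 0, 0, 0], [0, 0, 0.02, 0, 0, 0, 0], [0, 0, 0.01, 0, 0, 0, 0], [0, 0, 0, 0, 0, 0, 0], [0, 0, 0, 0, 0, 0, 0]]]'

```text
time: 14.15
ee_pos: [448.8, 349.2, 56.9]
eef_rot: [3.141, -0.001, 1.359]
wrist_force: [0.0, 0.1, -4.0]
finger_gap: 20.8
gripper_force: 89.9
```

Call:
step_arm --steps '[[[0, 0, 0, 0, 0, 0, 0], [0, 0, 0, 0, 0, 0, 0], [0, 0, 0, 0, 0, 0, 0], [0, 0, 0, 0, 0, 0, 0], [0, 0, 0, 0, 0, 0, 0]]]'

```text
time: 14.65
ee_pos: [448.6, 348.8, 56.4]
eef_rot: [3.141, -0.0, 1.359]
wrist_force: [0.1, 0.6, -3.0]
finger_gap: 21.0
gripper_force: 89.9
```

Call:
step_arm --steps '[[[0, 0, 0.004, 0, 0, 0, 0], [0, 0, 0.003, 0, 0, 0, 0], [0, 0, 0.002, 0, 0, 0, 0], [0, 0, 0, 0, 0, 0, 0], [0, 0, 0, 0, 0, 0, 0]]]'

```text
time: 15.15
ee_pos: [448.5, 348.8, 47.2]
eef_rot: [-3.141, 0.0, 1.359]
wrist_force: [-0.8, -0.0, -4.7]
finger_gap: 20.8
gripper_force: 90.0
```

Call:
step_arm --steps '[[[0, 0, 0, 0, 0, 0, 0.3], [0, 0, 0, 0, 0, 0, 0.6], [0, 0, 0, 0, 0, 0, 1], [0, 0, 0, 0, 0, 0, 1], [0, 0, 0, 0, 0, 0, 1]]]'

```text
time: 15.65
ee_pos: [448.6, 348.9, 47.4]
eef_rot: [3.141, -0.0, 1.359]
wrist_force: [-0.5, -0.6, 0.6]
finger_gap: 81.6
gripper_force: 0.0
```

Call:
step_arm --steps '[[[0, 0, 0, 0, 0, 0, 1], [0, 0, -0.02, 0, 0, 0, 1], [0, 0, -0.04, 0, 0, 0, 1], [0, 0, -0.04, 0, 0, 0, 1], [0, 0, -0.04, 0, 0, 0, 1]]]'

```text
time: 16.15
ee_pos: [448.2, 348.8, 188.8]
eef_rot: [-3.141, 0.0, 1.36]
wrist_force: [0.3, 0.7, -0.2]
finger_gap: 85.3
gripper_force: 0.0
```

Call:
step_arm --steps '[[[0, 0, 0, 0, 0, 0, 1], [0, 0, 0, 0, 0, 0, 1], [0, 0, 0, 0, 0, 0, 1], [0, 0, 0, 0, 0, 0, 1], [0, 0, 0, 0, 0, 0, 1]]]'

```text
time: 16.65
ee_pos: [448.2, 348.5, 186.3]
eef_rot: [-3.14, 0.001, 1.359]
wrist_force: [-0.1, 0.5, 0.3]
finger_gap: 85.5
gripper_force: 0.0
```

```bash
python3 chk.py pics/s6.png; python3 - <<'E'
from cell import viewer
import cv2
cv2.imwrite("pics/s7.png",cv2.resize(viewer.snapshot("side")[0],(560,420))[...,::-1])
E
```

```text
[448.16513365 348.51899801 186.27767663] [-3.14033192e+00  1.10569037e-03  1.35926776e+00] tcp n,u -212.82725591209066 369.83749132966085
[233 180  23  23 424] [ -1.8 120.2]
[263 183  22  22 394] [-1.4 40.3]
[296 185  21  22 395] [ -0.9 -47.4]
[321 187  23  21 406] [  -1.  -117.8]
vase max change 109
bowl max change 19
```

View pics/s7.png

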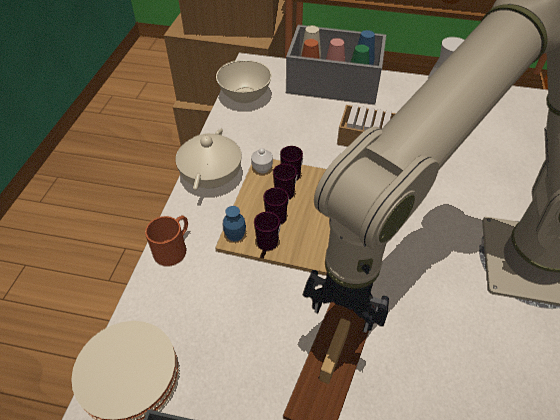

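The straightedge lies flat on the table, grip up and released. The four tumblers are in a row on the strip, and the vase (234,223) and bowl (262,160) are where they started.

```bash
python3 -c "
from cell import job_done
print(job_done())"
```

```text
the job is handed in; nothing more can be done
None
```

I handed the job in at about 17 s: the four tumblers stand upright within about 2 mm of the strip's middle line, the straightedge lies flat off the board with its grip up, and the vase and bowl look undisturbed; the judge gave no verdict.

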